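# Clear the headset off the drop carrier and hold the carrier shut

## Task

A headset has been left standing astride the fixed lower half of the split drop carrier. Hang it by its arch over the horizontal rail and let go, then bring the upper half, set its two holes on the lower half's dowels and press it down against the spring inside until the seam is fully shut. Finish while still holding the two halves pressed together; leave the canister, the flashlight and the cup where they are.

Things in the scene. Friction and masses are not known exactly. Their poses are not given: they have to be found in the camera images.
- headset: Headset, 240 g, stiff inverted U, 189 (x) x 52 (y) x 172 mm tall, upright on two black ear cups (30 x 52 x 62 mm, at x = -78 and +78 mm) astride the lower half. Origin on the worktop between the cups, z up. Steel band 24 mm wide, arch radius 78 mm about 65 mm up. On its crown a rubber cushion to grip from above: 50 (x) x 26 mm (y, gripping width), 144 to 172 mm up.
- headset_crown (a point): Middle of the inner face of the headset's arch at the crown, 141.5 mm above its origin: the spot that rests on the rail. Axes as the headset's. Fingers that reach below this height beside the cushion would meet the bar when hanging it.
- rail: Fixed steel rail: bar 14 mm thick along its own y, centre line 150 mm above the worktop, on two posts (16 mm thick, 156 mm tall) at y = -95 and +95 mm. Origin on the worktop under the bar's middle, z up. The headset hangs with its y axis along the bar, one cup either side.
- rail_mid (a point): Top of the bar at mid-length, 157 mm above the worktop; axes as the rail's.
- lower_half: Lower half of the split carrier, aluminium, screwed down: open-topped shell 70 (x) x 130 (y) x 36 mm tall, with small screw lugs at its y ends. Origin on the worktop under its centre, z up. Two steel dowels, 8 mm thick, tapering to 3 mm over the top 5 mm, stand 16 mm above its top face at y = -52 and +52 mm.
- lower_seat (a point): Centre of the lower half's top face (the seam), 36 mm above the worktop: the upper half's origin comes here when it is shut. Axes as the lower half's.
- presser (a joint): Sprung plate, 48 x 58 mm, inside the lower half between the dowels: how far it is pushed down, m. At 0 its top is 9 mm above the seam; at 0.009 level with it (carrier fully shut). The spring pushes up with 4 N at 0, about 8.5 N when shut; the upper half laid on loosely stays several mm open and springs up when let go.
- upper_half: Upper half of the carrier, aluminium, loose, 200 g, right way up on the worktop: flange 70 (x) x 130 (y) x 10 mm with two 10 mm through holes at y = -52 and +52 mm; on it a block 54 x 70 mm up to 24 mm; on that a grip rib 56 mm along x, 20 mm thick along y (gripping width), 24 to 54 mm up. Origin: centre of the underside, z up. Fits either way round.
- canister: Brass tube canister lying along its y, 150 mm long, 58 mm thick; bystander. Origin on the worktop under its middle.
- flashlight: Knurled steel flashlight lying along its y, 145 mm long, 36 mm at the head; bystander. Origin on the worktop under its middle.
- cup: White melamine cup, upright, 76 mm across, 75 mm tall; bystander. Origin at the centre of its underside.
Not all that is in view belongs to the job. What is shaped like the headset but orange is not meant. What is shaped like the lower_half but blue is not meant.

How it is judged:
By the outcome, as a careful person would: the job done as asked, in the order asked, and still so for the second after the job is handed in, while the arm keeps its last pose, push and grip.
It also fails if it takes over 64 s, if anything falls off the work surface, if the arm or the gripper's body presses on something with over 40 N, if the wrist force passes 120 N, or if a joint passes its speed limit or range.

## Robot

A 7-joint arm with a two-finger parallel gripper is mounted at the origin on the work surface. World frame = base frame: x ahead of the robot, y to its left, z up, the work surface at z = 0. Lengths are in m, angles in rad, forces in N, time in s.
With the tool pointing down it reaches from about 0.425 to 0.95 m from the base axis. Payload 4.7 kg.
Tool frame: the origin (TCP) lies midway between the tips of the shut fingers; the grasp point (between the pads) lies 19 mm behind it (r.grasp_offset is the distance from the TCP to the grasp point, in m); z points along the fingers, y is the line along which they close (so a half turn about z gives the same grasp; the last joint's range is limited). The gripper opens to 87 mm and grips with 3 to 60 N. Pads are 19 mm wide; open, the fingers measure 117 mm over their backs; the gripper's body (75 mm by 190 mm) begins 51 mm behind the grasp point.
Start: joints at [-1.256, 0.469, -0.049, 1.532, 0.024, 1.141, -0.082], TCP at [0.227, 0.636, 0.223] pointing down, gripper open.
Joint ranges: [-2.59, 2.59], [-0.33, 1.99], [-1.39, 1.29], [0.1, 2.45], [-1.04, 4.18], [0.21, 1.99], [-2.66, 2.66]. Speed limits (rad/s): [2.57, 2.57, 3.14, 3.14, 3.14, 3.14, 3.14].

## Interface

Orientations are given as a rotation vector (axis times angle).
In Python, from workcell import r gives the robot as it stands. Calls block until the motion is done:
- r.goto(position, orientation): joint-space move of the TCP to a pose.
- r.line_to(position, attitude=None, velocity=0.15, until_force=None): straight line of the TCP; attitude=None keeps the orientation; velocity is the mean speed in m/s. With until_force (N) it stops when the force on the tool has changed by that much, and returns True; else False.
- r.move_joints(angles): joint-space move.
- r.move_gripper(opening, effort=None): opening from 0.0 (shut) to 1.0 (fully open); effort is the grip in N (None keeps the last); returns when the fingers have stopped.
- r.wait(seconds).
- r.ik(position, orientation): joint angles nearest the present ones, or None.
- r.sense(): the state.
- r.read_camera(name): name is "scene" or "side" or "wrist"; returns a dict with "frame" (420x560x3 uint8, red, green, blue), "vfov" (degrees; the focal length in pixels is half the picture's height over the tangent of half this angle, whatever the lens; pixels are square), "cx", "cy" (the principal point, pixels), "k1" (the pictures are not rectified: a ray, as slopes to the right and down, at radius r is drawn at 1 + k1 r^2 times it, then the intrinsics apply), "world_from_camera" (4x4, takes a point from camera to world coordinates). Camera axes: x right, y down, z forward; pixel columns grow to the right and rows downward; lengths in m; the calibration is good to about 2 mm. A picture is of the moment at which its call begins. There is no depth.
A pose or a line that the arm cannot do raises r.PlanningError and nothing moves.
- r.close_job(): hands the job in; it is judged then, once.
The state is a dict: "time": time; "qpos": joint angles; "qvel": joint speeds; "effort": joint torques, N m; "position": TCP position; "tcp_rot": TCP orientation; "force": force on the tool from outside, world axes, zero at the start; "torque": the same for the moment, N m; "width": opening from 0.0 (shut) to 1.0 (fully open); "gripper_force": force on a finger pad.
Only numpy, scipy, OpenCV 4.12 (cv2) and the standard library are available. Lean on these libraries where they do the work, as an engineer would, in place of code of your own. Each camera call takes 0.05 s, during which the arm holds its last target. There are 200 camera calls.

## Working session

There is one attempt and no reset: what is moved stays moved. The work goes in short steps, each a Python script; the robot and the scene stay as the last script left them, time stands still between calls to the robot, and variables do not carry over. Pictures are saved under pics/ and viewed, at most 10 in all, crops included, and the job is handed in when it is done.

```bash
mkdir -p pics; cat > h.py <<'E'
import numpy as np, cv2
from workcell import r
def shot(cam,name=None):
    c=r.read_camera(cam)
    if name: cv2.imwrite(f'pics/{name}.png',c['frame'][:,:,::-1])
    return c
def K(c):
    f=c['frame'].shape[0]/2/np.tan(np.radians(c['vfov'])/2)
    return f
def ray(c,u,v):
    f=K(c); d=np.array([(u-c['cx'])/f,(v-c['cy'])/f]); s=d.copy()
    for _ in range(30): s=d/(1+c['k1']*(s@s))
    T=np.array(c['world_from_camera']); return T[:3,3],T[:3,:3]@np.array([s[0],s[1],1.])
def onz(c,u,v,z):
    o,d=ray(c,u,v); return o+d*(z-o[2])/d[2]
def proj(c,p):
    T=np.array(c['world_from_camera']); q=T[:3,:3].T@(np.array(p)-T[:3,3]); s=q[:2]/q[2]
    s=s*(1+c['k1']*(s@s)); return s*K(c)+[c['cx'],c['cy']]
E
python3 - <<'E'
from h import *
for n in ('scene','side','wrist'):
    c=shot(n,n+'0'); T=np.array(c['world_from_camera']); print(n,c['vfov'],c['k1'],T.round(3).tolist())
a=[cv2.imread(f'pics/{n}0.png') for n in ('scene','side')]
s=r.sense(); print(s['tcp_rot'],s['width'],s['time'],r.grasp_offset)
E
```

```text
scene 48.73054972189415 0.019431639964392122 [[-0.063, 0.559, -0.827, 1.509], [0.998, 0.016, -0.065, 0.093], [-0.023, -0.829, -0.559, 0.774], [0.0, 0.0, 0.0, 1.0]]
side 51.22108149430983 -0.08552224820773968 [[0.913, -0.203, 0.355, 0.035], [-0.409, -0.48, 0.776, -0.964], [0.013, -0.853, -0.521, 0.786], [0.0, 0.0, 0.0, 1.0]]
wrist 60.21299292836657 -0.09210935576512451 [[0.337, 0.908, 0.25, 0.159], [0.942, -0.324, -0.091, 0.66], [-0.002, 0.266, -0.964, 0.385], [0.0, 0.0, 0.0, 1.0]]
[-5.37264954e-01 -3.09512134e+00  2.26182679e-03] 0.9967277249527352 0.15 0.0187
```

View pics/scene0.png

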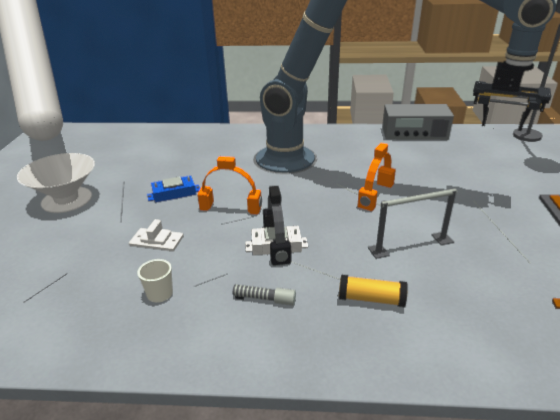

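View pics/side0.png

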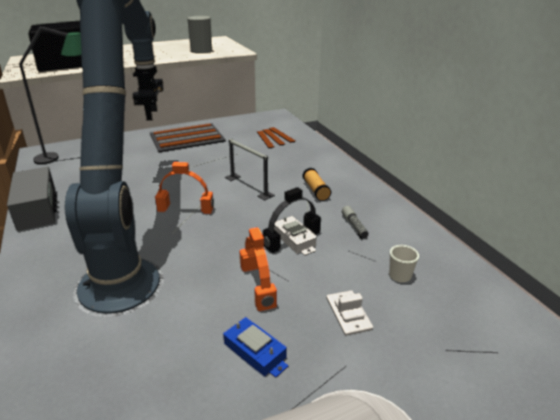

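The scene view shows the black headset (cushion about (275,193)) on the lower half (275,240), the rail bar from (385,200) to (455,192) and the upper half (157,237). The side view agrees: cushion (293,195), rail (230,142)–(268,157), upper half (349,310).

```bash
python3 - <<'E'
from h import *
s,d=shot('scene'),shot('side')
def P(n,a,b,z):
    print(n,onz(s,*a,z).round(3) if a else '',onz(d,*b,z).round(3) if b else '')
P('cushion top',(275,190),(293,192),.170)
P('rail end L',(384,200),(231,143),.152); P('rail end R',(455,192),(267,157),.152)
P('lower',(276,238),(295,235),.036)
P('upper rib',(154,228),(350,298),.05)
P('upper flange corners L',(131,241),(337,332),.01);P('R',(182,240),(362,296),.01)
P('cupnear',(281,256),None,.03); P('cupfar',(268,222),None,.03)
P('cushends',(272,188),(287,196),.16);P('cushends',(279,205),(300,192),.16)
P('cup',(157,285),None,0.03);P('can',(343,290),None,.03);P('can',(405,293),None,.03);P('fl',(235,293),None,.02);P('fl',(295,297),None,.02)
P('orange2',(381,150),(180,166),.17)
E
```

```text
cushion top [0.507 0.005 0.17 ] [ 0.504 -0.001  0.17 ]
rail end L [0.518 0.277 0.152] [0.463 0.432 0.152]
rail end R [0.475 0.459 0.152] [0.537 0.274 0.152]
lower [0.53  0.005 0.036] [ 0.504 -0.024  0.036]
upper rib [ 0.514 -0.326  0.05 ] [ 0.505 -0.328  0.05 ]
upper flange corners L [ 0.522 -0.395  0.01 ] [ 0.444 -0.378  0.01 ]
R [ 0.513 -0.255  0.01 ] [ 0.562 -0.299  0.01 ]
cupnear [0.597 0.022 0.03 ] 
cupfar [ 0.448 -0.023  0.03 ] 
cushends [ 0.48  -0.005  0.16 ] [0.486 0.    0.16 ]
cushends [0.561 0.018 0.16 ] [0.53  0.006 0.16 ]
cup [ 0.715 -0.264  0.03 ] 
can [0.715 0.172 0.03 ] 
can [0.719 0.312 0.03 ] 
fl [ 0.724 -0.078  0.02 ] 
fl [0.732 0.062 0.02 ] 
orange2 [0.275 0.296 0.17 ] [0.247 0.284 0.17 ]
```

```bash
cat >> h.py <<'E'
from scipy.spatial.transform import Rotation as Ro
def down(yaw):
    "tool down, closing line along the object's y when its yaw (deg) is given"
    a=np.radians(yaw); c,s=np.cos(a),np.sin(a)
    return Ro.from_matrix(np.array([[-c,-s,0],[-s,c,0],[0,0,-1]]).T).as_rotvec()
E
python3 - <<'E'
from h import *
r.goto([.50,.36,.36],down(19)); shot('wrist','w1')
r.goto([.507,.003,.30],down(8)); shot('wrist','w2')
a=[cv2.imread(f'pics/{n}.png') for n in('w1','w2')]
cv2.imwrite('pics/w12.png',cv2.resize(np.vstack(a),None,fx=.7,fy=.7,interpolation=cv2.INTER_AREA)); s=r.sense(); print(s['time'],s['position'])
E
```

```text
3.225 [0.50755097 0.00499157 0.30018129]
```

View pics/w12.png

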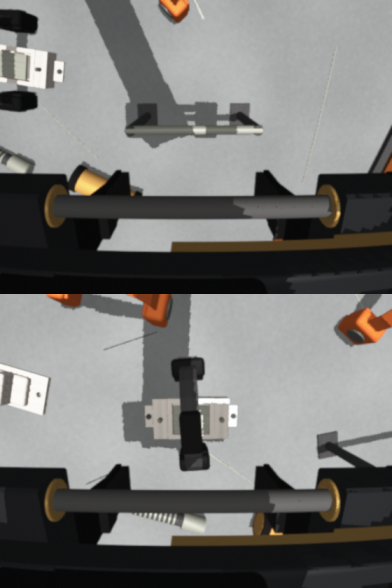

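The upper half shows the rail bar spanning (181,187)–(374,186) in full pixels. The lower half shows the headset band running vertically at x≈270, with its cushion near (273,200). I'll crop in for edges.

```bash
python3 - <<'E'
from h import *
import pickle
s=r.sense(); print(s['position'],s['tcp_rot'])
c=shot('wrist','w3'); T=np.array(c['world_from_camera'])
def M(p,rv):
    m=np.eye(4); m[:3,:3]=Ro.from_rotvec(rv).as_matrix(); m[:3,3]=p; return m
X=np.linalg.inv(M(s['position'],s['tcp_rot']))@T; pickle.dump(X,open('X.pkl','wb')); print(X.round(3).tolist())
c1=dict(c); c1['world_from_camera']=M([.50,.36,.36],down(19))@X
f=cv2.imread('pics/w1.png'); g=cv2.imread('pics/w3.png')
for u,v in ((183,187),(372,186)): print('rail',onz(c1,u,v,.155))
for u,v in ((262,110),(274,200),(278,235)): print('hs',onz(c,u,v,.165))
A=cv2.resize(f[140:220,150:410],None,fx=3,fy=3,interpolation=cv2.INTER_CUBIC)
B=cv2.resize(g[80:265,170:380],None,fx=2,fy=2,interpolation=cv2.INTER_CUBIC)
h=np.zeros((600,800,3),np.uint8); h[:230,:780]=A[:230]; h[230:600,:420]=B; cv2.imwrite('pics/crop1.png',h)
E
```

```text
[0.50755097 0.00499157 0.30018129] [-2.24462612e-01  3.13295332e+00  7.30870287e-04]
[[0.0, -0.964, -0.266, 0.073], [1.0, 0.0, -0.0, 0.0], [0.0, -0.266, 0.964, -0.163], [0.0, 0.0, 0.0, 1.0]]
rail [0.53607974 0.27175701 0.155     ]
rail [0.4707902  0.45782087 0.155     ]
hs [ 0.4374231  -0.01489846  0.165     ]
hs [0.50949861 0.0051762  0.165     ]
hs [0.5401359  0.01311291 0.165     ]
```

View pics/crop1.png

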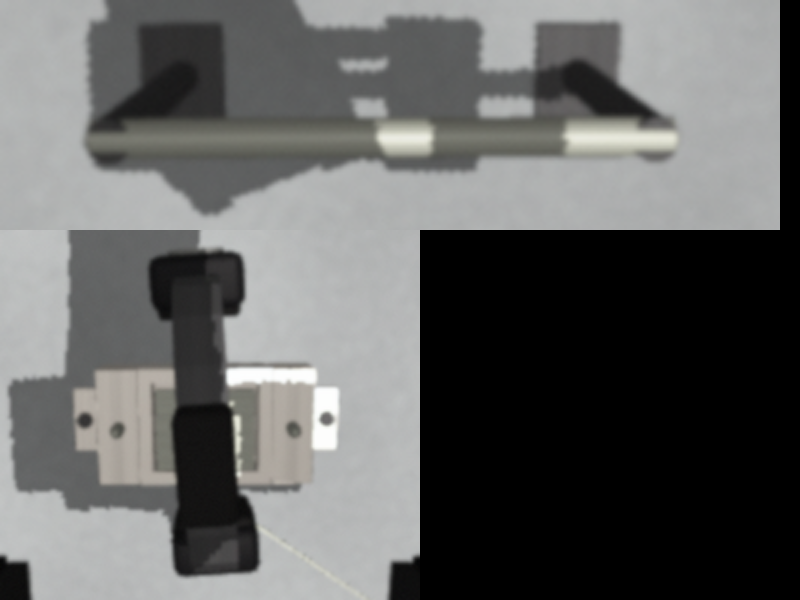

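The bar spans full-frame (178,186)–(376,186). In the headset crop, the cushion's far edge is at about row 405, columns 173–237, and the cups' outer ends are at rows 253 and 575. The dowels show at (117,430) and (293,429).

```bash
python3 - <<'E'
from h import *
import pickle
c=shot('wrist'); X=pickle.load(open('X.pkl','rb'))
m=np.eye(4); m[:3,:3]=Ro.from_rotvec(down(19)).as_matrix(); m[:3,3]=[.5005,.362,.36]
c1=dict(c); c1['world_from_camera']=m@X
print('railmid',onz(c1,277,186.3,.155))
B=lambda a,b:(a/2+170,(b-230)/2+80)
P=lambda n,a,b,z:print(n,onz(c,*B(a,b),z).round(4))
P('cush far L',173,405,.172);P('cush far R',232,405,.172)
P('farcup L',149,256,.062);P('farcup R',243,252,.062);P('nearcup L',174,575,.062);P('nearcup R',258,570,.062)
P('dowel L',117,430,.052);P('dowel R',293,429,.052)
P('lug L',85,421,.003);P('lug R',326,419,.003)
g=cv2.imread('pics/w3.png',0); print(g[160:245,272].tolist())
print(g[190,240:300].tolist()); print(g[210,240:300].tolist())
E
```

```text
railmid [0.50405249 0.36625714 0.155     ]
cush far L [ 0.4828 -0.0131  0.172 ]
cush far R [0.4794 0.0105 0.172 ]
farcup L [ 0.4231 -0.0393  0.062 ]
farcup R [0.414 0.01  0.062]
nearcup L [ 0.6017 -0.0023  0.062 ]
nearcup R [0.5914 0.0467 0.062 ]
dowel L [ 0.5215 -0.0465  0.052 ]
dowel R [0.5064 0.054  0.052 ]
lug L [ 0.5288 -0.0725  0.003 ]
lug R [0.5053 0.0811 0.003 ]
[51, 51, 52, 51, 50, 49, 42, 27, 14, 11, 12, 15, 16, 16, 17, 17, 18, 19, 19, 18, 20, 18, 18, 19, 18, 18, 19, 18, 19, 18, 20, 18, 19, 19, 19, 18, 19, 17, 18, 18, 18, 18, 19, 17, 17, 18, 18, 17, 17, 19, 19, 20, 17, 18, 19, 19, 18, 20, 18, 19, 17, 18, 19, 17, 18, 18, 18, 21, 28, 41, 46, 46, 45, 43, 43, 42, 42, 41, 42, 43, 43, 41, 42, 43, 43]
[165, 170, 172, 171, 169, 157, 126, 105, 110, 117, 118, 120, 119, 118, 116, 108, 80, 44, 20, 15, 18, 19, 18, 18, 18, 18, 18, 18, 18, 19, 17, 18, 20, 20, 19, 17, 20, 17, 19, 17, 19, 18, 19, 18, 18, 22, 52, 132, 195, 195, 153, 122, 118, 118, 116, 116, 116, 114, 119, 138]
[96, 96, 95, 96, 96, 97, 96, 96, 95, 96, 96, 97, 98, 96, 96, 97, 94, 83, 57, 29, 17, 18, 17, 19, 19, 18, 18, 19, 20, 19, 19, 19, 19, 19, 19, 18, 19, 18, 18, 19, 19, 19, 19, 17, 18, 18, 18, 20, 46, 91, 133, 155, 163, 162, 154, 138, 128, 126, 125, 126]
```

```bash
python3 - <<'E'
from h import *
o=down(11.6)
r.goto([.5065,.0035,.24],o)
print(r.line_to([.5065,.0035,.148],velocity=.12,until_force=8))
r.move_gripper(0.1,30)
s=r.sense(); print(s['time'],s['position'],s['width'],s['gripper_force'],s['force'])
r.line_to([.5065,.0035,.365],velocity=.2)
s=r.sense(); print(s['width'],s['gripper_force'],s['force'])
r.line_to([.504,.366,.365],attitude=down(19.3),velocity=.2)
s=r.sense(); print(s['time'],s['position'],s['width'],s['torque'])
shot('scene','s1');shot('side','d1')
a=cv2.imread('pics/s1.png')[20:270,330:530];b=cv2.imread('pics/d1.png')[50:250,160:360]
h=np.zeros((500,800,3),np.uint8);h[:,:400]=cv2.resize(a,(400,500));h[:400,400:]=cv2.resize(b,(400,400));cv2.imwrite('pics/c2.png',h)
E
```

```text
False
5.6083 [0.5064696  0.00349023 0.14794671] 0.29750555209777824 29.96765293646604 [ 0.47975673  0.7394827  -0.29242836]
0.29440066154125843 29.968933509662747 [-0.16904371  0.45201607 -2.51984838]
8.8083 [0.5044832  0.36478144 0.3652646 ] 0.29977663768820534 [ 0.04674233 -0.04987102 -0.01459516]
```

View pics/c2.png

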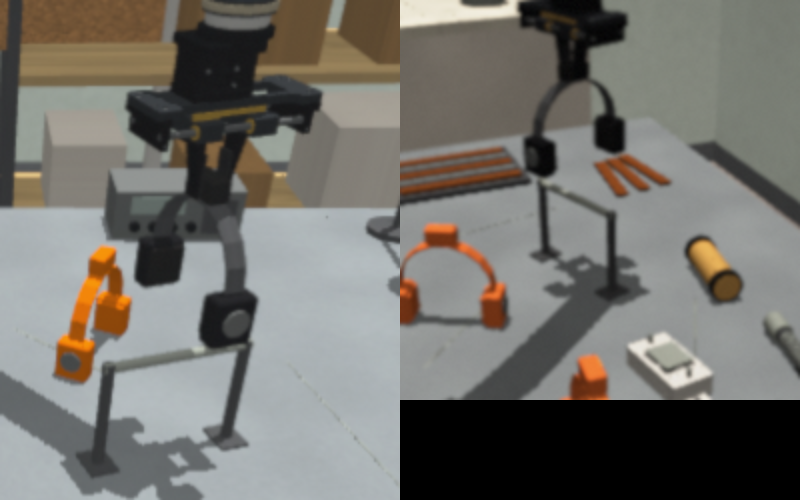

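The headset is held level above the rail, with one cup on each side of the bar. I'll lower it now.

```bash
python3 - <<'E'
from h import *
r.line_to([.504,.366,.185],velocity=.2)
s=r.sense(); print(s['position'],s['force'])
print(r.line_to([.504,.366,.158],velocity=.03,until_force=4))
s=r.sense(); print(s['time'],s['position'],s['force'],s['torque'])
r.move_gripper(.55); r.wait(.2)
r.line_to([.504,.366,.30],velocity=.2)
s=r.sense(); print(s['time'],s['force'])
c=shot('scene','s2');shot('side','d2')
a=cv2.imread('pics/s2.png')[90:290,330:530];b=cv2.imread('pics/d2.png')[80:280,180:380]
cv2.imwrite('pics/c3.png',np.hstack([cv2.resize(a,(400,400)),cv2.resize(b,(400,400))]))
E
```

```text
[0.50475404 0.36656939 0.18629897] [-0.63518075 -0.1479363  -1.63136314]
True
10.65 [0.50380439 0.36586598 0.16334396] [ 0.26511702 -0.21062656  4.10378312] [-0.04568152  0.09420742 -0.00417278]
12.4 [-0.37789573  0.25427193 -1.12668212]
```

View pics/c3.png

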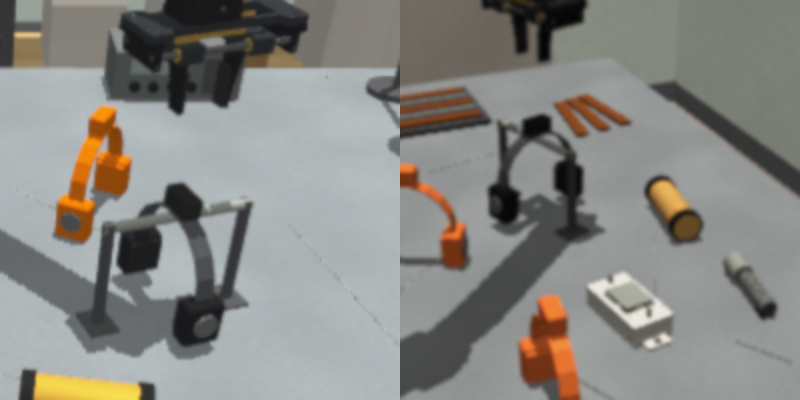

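The headset hangs centred on the rail, well clear of the posts. Next come close looks at the lower half and then the upper half.

```bash
python3 - <<'E'
from h import *
import pickle
r.goto([.504,.004,.22],down(8.6)); r.wait(.25)
c=shot('wrist','w4')
r.goto([.50,-.328,.22],down(0)); r.wait(.25)
e=shot('wrist','w5'); pickle.dump((c,e),open('ce.pkl','wb')); print(r.sense()['time'])
cv2.imwrite('pics/w45.png',np.hstack([cv2.imread(f'pics/{n}.png')[0:330,80:480] for n in('w4','w5')]))
E
```

```text
15.7417
```

View pics/w45.png

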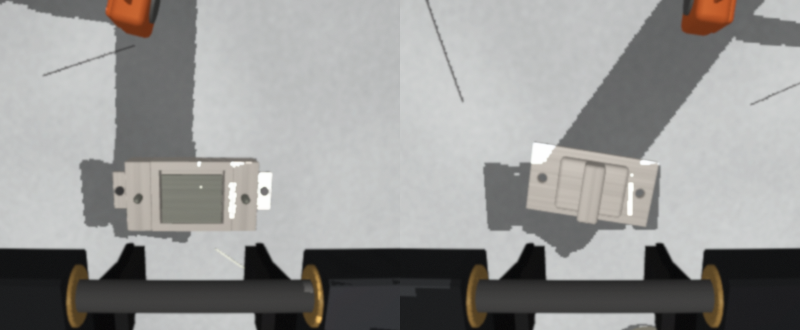

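The left frame shows the lower half with dowels near full-frame (217,198) and (325,198). The right frame shows the upper half with holes near (222,178) and (320,193), and its rib between them. I'll take one enlarged crop of both.

```bash
python3 - <<'E'
from h import *
a=cv2.imread('pics/w4.png')[150:245,185:360];b=cv2.imread('pics/w5.png')[135:230,200:350]
h=np.zeros((580,800,3),np.uint8)
A=cv2.resize(a,None,fx=3,fy=3,interpolation=cv2.INTER_CUBIC);B=cv2.resize(b,None,fx=3,fy=3,interpolation=cv2.INTER_CUBIC)
h[:285,:525]=A;h[290:575,:450]=B;cv2.imwrite('pics/c4.png',h)
E
```

```text
(no output)
```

View pics/c4.png

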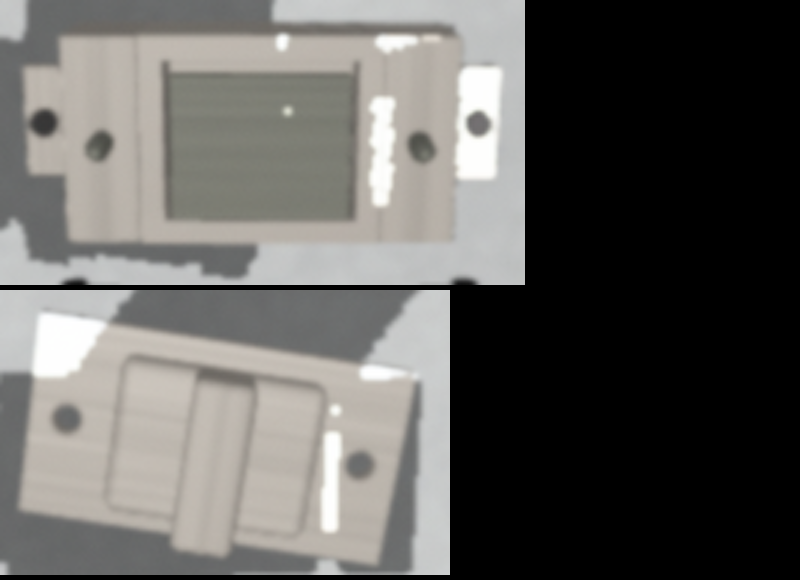

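In the crop, the dowel bases are at (103,139) and (417,139) with tips at (93,153) and (427,153). The holes are at (67,419) and (359,465), and the face corners of both halves are clear.

```bash
python3 - <<'E'
from h import *
import pickle
c,e=pickle.load(open('ce.pkl','rb'))
L=lambda a,b,z:onz(c,(a-1)/3+185,(b-1)/3+150,z)[:2]
U=lambda a,b,z:onz(e,(a-1)/3+200,(b-291)/3+135,z)[:2]
def pair(n,p,q):
    d=q-p; print(n,((p+q)/2).round(4),'len',np.hypot(*d).round(4),'yaw',np.degrees(np.arctan2(-d[0],d[1])).round(2))
pair('dbase',L(103,139,.036),L(417,139,.036)); pair('dtip',L(93,154,.052),L(427,154,.052))
q=[L(*p,.036) for p in((58,37),(462,37),(455,242),(69,242))]
print('Lface',np.mean(q,0).round(4)); pair('far',q[0],q[1]); pair('near',q[3],q[2]);
pair('holes',U(67,419,.010),U(359,465,.010))
q=[U(*p,.01) for p in((39,313),(415,373),(379,563),(20,508))]
print('Uface',np.mean(q,0).round(4)); pair('far',q[0],q[1]); pair('near',q[3],q[2])
q=[U(*p,.054) for p in((198,379),(257,386),(232,556),(172,548))]; print('rib',np.mean(q,0).round(4)); pair('f',q[0],q[1]);pair('n',q[3],q[2])
E
```

```text
dbase [0.5147 0.0037] len 0.1033 yaw 8.72
dtip [0.5157 0.004 ] len 0.1052 yaw 8.72
Lface [0.5157 0.0042]
far [ 0.4814 -0.0014] len 0.1299 yaw 8.71
near [0.55   0.0097] len 0.1305 yaw 8.73
holes [ 0.5054 -0.3301] len 0.1037 yaw -9.0
Uface [ 0.5052 -0.33  ]
far [ 0.4708 -0.3252] len 0.1307 yaw -8.91
near [ 0.5397 -0.3349] len 0.1305 yaw -8.95
rib [ 0.5048 -0.3295]
f [ 0.4778 -0.3256] len 0.0181 yaw -6.67
n [ 0.5319 -0.3335] len 0.0192 yaw -7.82
```

```bash
python3 - <<'E'
from h import *
o=down(-8.95)
r.goto([.5052,-.330,.12],o)
print(r.line_to([.5052,-.330,.028],velocity=.08,until_force=8))
s=r.sense(); print(s['position'],s['force'])
r.move_gripper(0.05,55); r.wait(.1)
s=r.sense(); print(s['time'],s['position'],s['width'],s['force'])
r.line_to([.5052,-.330,.13],velocity=.15)
s=r.sense(); print(s['width'],s['position'],s['force'],s['torque'])
r.line_to([.5153,.0041,.13],attitude=down(8.7),velocity=.2)
r.line_to([.5153,.0041,.088],velocity=.1); r.wait(.3)
s=r.sense(); print(s['time'],s['position'],Ro.from_rotvec(s['tcp_rot']).as_matrix().round(4).tolist(),s['force'])
shot('scene','s3');shot('side','d3');shot('wrist','w6')
a=cv2.imread('pics/s3.png')[170:290,210:340];b=cv2.imread('pics/d3.png')[170:270,230:360];w=cv2.imread('pics/w6.png')
h=np.zeros((600,800,3),np.uint8);h[:360,:390]=cv2.resize(a,(390,360),interpolation=cv2.INTER_CUBIC);h[:300,400:790]=cv2.resize(b,(390,300),interpolation=cv2.INTER_CUBIC)
h[360:570,:280]=cv2.resize(w,(280,210),interpolation=cv2.INTER_AREA);h[305:600,300:800]=w[125:420,30:530];cv2.imwrite('pics/c5.png',h)
E
```

```text
False
[ 0.50563491 -0.33026798  0.02857398] [ 0.13831661  0.16788429 -0.49252956]
18.2333 [ 0.50527083 -0.33002097  0.02810238] 0.22740053661721024 [-0.23991763 -0.20701487  1.23244434]
0.22400491560437213 [ 0.50448011 -0.32937172  0.12898928] [-0.71844187  0.15051851 -3.48398428] [ 0.02791164 -0.01231295  0.01163844]
21.7583 [0.51565686 0.00414117 0.08854352] [[-0.9885, -0.1513, 0.0011], [-0.1513, 0.9885, 0.0002], [-0.0011, 0.0, -1.0]] [-0.69565583 -0.28679351 -1.969067  ]
```

View pics/c5.png

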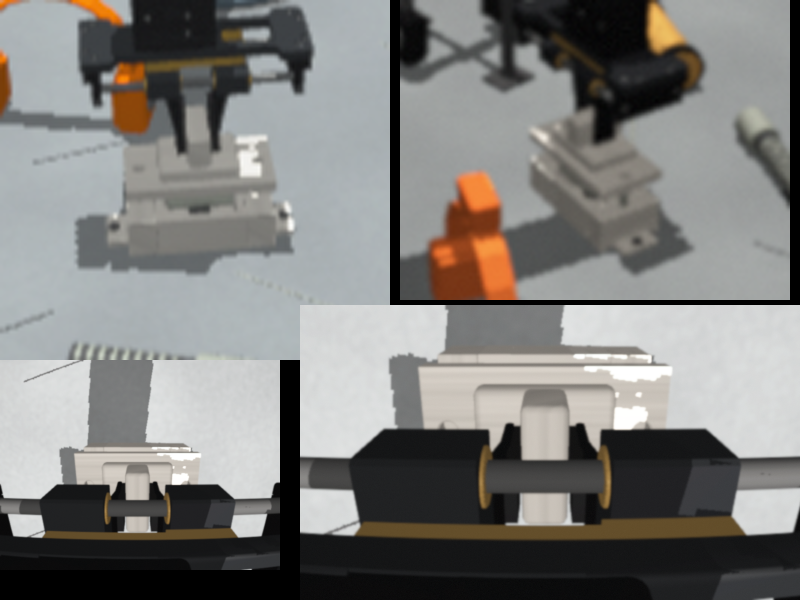

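The upper half is held level and parallel just above the lower half, with the edges aligned in the wrist view. I'll lower it with a force guard.

```bash
python3 - <<'E'
from h import *
hit=r.line_to([.5153,.0041,.0735],velocity=.03,until_force=5)
s=r.sense(); print(hit,s['time'],s['position'],s['force'],s['torque'])
E
```

```text
False 22.5417 [0.5153244  0.00405524 0.07339937] [ 0.92300054 -0.25152047 -1.80441945] [0.04824957 0.01954126 0.04781066]
```

```bash
python3 - <<'E'
from h import *
for z in (.070,.067,.065,.064,.063):
    hit=r.line_to([.5153,.0041,z],velocity=.02,until_force=22)
    s=r.sense(); print(z,hit,round(s['time'],2),s['position'].round(4) if hasattr(s['position'],'round') else s['position'],np.round(s['force'],1),np.round(s['torque'],2),round(s['width'],3))
    if hit or s['force'][2]>22: break
E
```

```text
0.07 False 22.87 [0.5156 0.0041 0.0703] [-0.3  0.1  2.8] [-0.01  0.26  0.06] 0.228
0.067 False 23.17 [0.5156 0.0041 0.0672] [-0.8 -0.2  5.2] [-0.02  0.31  0.02] 0.225
0.065 False 23.42 [0.5156 0.0041 0.0652] [-1.2  0.3  5. ] [-0.03  0.32  0.01] 0.227
0.064 False 23.67 [0.5156 0.0041 0.0643] [-1.2 -0.5  6.5] [-0.02  0.28 -0.06] 0.225
0.063 False 23.92 [0.5156 0.0041 0.064 ] [-2.8 -0.7 11.1] [-0.04  0.69  0.03] 0.222
```

```bash
python3 - <<'E'
from h import *
for z in (.0622,.0614,.0606):
    r.line_to([.5153,.0041,z],velocity=.02); r.wait(.3)
    s=r.sense(); print(z,round(s['time'],2),np.round(s['position'],4),np.round(s['force'],1),np.round(s['torque'],2),round(s['width'],3))
    if s['force'][2]>20: break
shot('scene','s4');shot('side','d4')
a=cv2.imread('pics/s4.png')[190:270,225:325];b=cv2.imread('pics/d4.png')[190:270,250:350]; g=cv2.imread('pics/s4.png')
h=np.zeros((600,800,3),np.uint8);h[:320,:400]=cv2.resize(a,(400,320),interpolation=cv2.INTER_CUBIC);h[:320,400:]=cv2.resize(b,(400,320),interpolation=cv2.INTER_CUBIC)
h[320:600,:373]=cv2.resize(g,(373,280),interpolation=cv2.INTER_AREA);h[320:520,400:600]=cv2.imread('pics/d4.png')[90:290,180:380]
cv2.imwrite('pics/c6.png',h)
E
```

```text
0.0622 24.47 [0.5156 0.0041 0.064 ] [-5.8 -0.5 18.4] [-0.07  1.21 -0.05] 0.227
0.0614 25.02 [0.5156 0.0041 0.064 ] [-8.2 -1.3 25.4] [-0.06  1.7  -0.02] 0.226
```

View pics/c6.png

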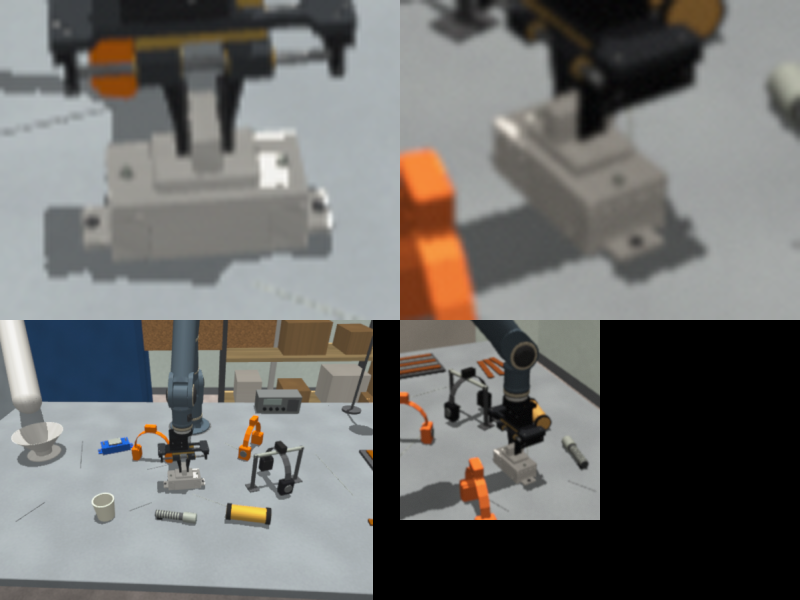

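The seam is shut in both views, with a hard stop at z 0.064 and 25 N of push. The headset is still on the rail and the canister, flashlight and cup haven't moved.

```bash
python3 -c "
from h import *
print(r.close_job())"
```

```text
the job is handed in; nothing more can be done
None
```

The headset hangs on the rail and the carrier is held fully shut under about 25 N; I handed the job in at about 25 s of the 64 s limit, with the canister, flashlight and cup untouched.

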